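# Slide a battery pack under the sprung dust cover of its charger

## Task

Load the battery pack into the charger: press the long plate beside the loading tray with one fingertip to hold the sprung dust cover open, and with the other fingertip push the pack along the tray, under the open cover, until it is fully home against the far end of the bay. Then let go so that the cover springs fully shut behind it, and move clear. Only push the pack: do not lift or tip it, do not let the cover bear on it, and leave the mug, the tape roll and the carton alone.

Things in the scene. Friction and masses are not known exactly. Their poses are not given: they have to be found in the camera images.
- charger: White bench charger on a grey base, fixed, 322 x 175 mm. Origin at table height under the hinge line, level with the bay's mouth; x points into the bay (the push direction), y from the hinge line across to the tray, z up. Base plate 6 mm thick under the press plate; housing up to z = 74 mm beyond x = 100 mm; two hinge brackets up to z = 72 mm at x = -168 and 102 mm, y = -6 to 18 mm.
- mouth (a point): Mouth of the bay, middle of the channel floor: charger (0, 47, 34) mm, axes as the charger's. The channel is 46 mm wide (y = 24 to 70 of the charger), side walls 6 mm thick, rising 16 mm (bay: 16 and 27) above its floor. It is an open loading tray from x = -172 mm (open end) to 0, then the bay, under the cover, to an end wall at x = 93 mm, where the pack is home.
- cover (a joint): Angle (rad) of the aluminium rocker (dust cover and press plate in one), sprung shut at 0, opening upward to a stop at 1.19. Holding it open takes about 0.23 N m (5 N at 45 mm from the hinge). The pack passes freely from 0.75 rad; 0.9 to 1.15 is good. Open at 1 rad the cover's free edge is 130 mm above the table: lean the fingers back from the mouth about 40 degrees so that the hand stays clear of it.
- hinge (a point): Point on the hinge line above the mouth: charger (0, 0, 66) mm. The line runs along the charger's x. The 3 mm cover plate lies on its +y side, shut level over the bay (x = -3 to 98 mm, out to y = 78 mm), its underside 5 mm above a pack in the bay. The press plate lies on the -y side.
- lip (a point): Middle of the lower edge of the cover's lip, moves with the cover. The lip is 3 mm thick (x = -3 to 0 mm), 44 mm wide, and when shut hangs across the mouth to 3 mm above the channel floor and bars the pack's way; when open it is swung up and towards the hinge line.
- press_plate (a point): Point on the press plate's top face, 50 mm from the hinge along its slope, at charger x = -75 mm; moves with it. Plate: 3 mm thick, x = -165 to 13 mm, from 11 to 83 mm off the hinge, top face in line with the hinge. Shut, it slopes up away from the tray at 0.436 rad. At cover angle q, its height at y = -d is z = 66 mm + d tan(0.436 - q). A fingertip may slide along it in x while holding it down.
- pack: Black battery pack, a block 90 x 40 x 24 mm (x, y, z), 100 to 200 g, loose and lying flat in the loading tray, its length along the channel. Origin: centre of its underside; x along its length, pointing towards the bay at the start. Home: its origin is 48 mm along the charger's x axis, and its rear end 3 mm past the mouth.
- mug: White mug standing beside the charger, bystander: 76 mm across, 85 mm high. Origin: centre of its underside.
- tape: Roll of clear tape lying flat past the bay end of the charger, bystander: 90 mm across, 24 mm high. Origin: centre of its underside.
- carton: Small cardboard carton beside the charger, bystander: 90 x 60 x 50 mm. Origin: centre of its underside.
Mind the look-alikes: they are no part of the job. Of the things like the pack, leave any that is pink or purple; of the rest the smaller one is meant.

How it is judged (in metres and radians):
On the way, in this order (a step that is already met when the one before it is completed fails the run):
1. a fingertip holds the cover open while the pack is still outside the bay (value of joint cover above 0.6 rad and contact force between the fingers and cover above 0.5 N and x of pack in the frame of charger below -0.047 m), for 0.1 s.
2. the pack is home in the bay, the cover still held open by a finger (value of joint cover above 0.6 rad and contact force between the fingers and cover above 0.5 N and x of pack in the frame of charger between 0.0455 and 0.055 m and y of pack in the frame of charger between 0.04 and 0.054 m and z of pack in the frame of charger between 0.028 and 0.04 m), for 0.1 s.
At the end, for the whole second after the job is handed in: The pack lies flat and still in the bay, within 2.5 mm of home against the far wall, and the cover has sprung shut (below 0.05 rad) (x of pack in the frame of charger between 0.0455 and 0.055 m and y of pack in the frame of charger between 0.04 and 0.054 m and z of pack in the frame of charger between 0.028 and 0.04 m and value of joint cover below 0.05 rad and angle between pack's own z axis and vertical below 0.08 rad and angle between the x axis of pack and the x axis of charger, either way round below 0.12 rad and linear speed of pack below 0.01 m/s); the robot touches nothing.
It fails at once if the pack is lifted more than 15 mm off the tray floor (z of pack in the frame of charger above 0.049 m).
It fails at once if the pack is tipped by more than 0.3 rad (angle between pack's own z axis and vertical above 0.3 rad).
It fails at once if the cover bears on the pack with more than 3 N (contact force between cover and pack above 3 N).
It fails at once if the mug, the tape roll or the carton is moved by more than 20 mm (distance of any of mug, tape, carton from where it was at the start of the episode above 0.02 m).
It also fails if it takes over 45 s, if anything falls off the work surface, if the arm or the gripper's body presses on something with over 40 N, if the wrist force passes 120 N, or if a joint passes its speed limit or range.

## Robot

A 6-joint arm with a two-finger parallel gripper is mounted at the origin on the work surface. World frame = base frame: x ahead of the robot, y to its left, z up, the work surface at z = 0. Lengths are in mm, angles in degrees, forces in N, time in s.
With the tool pointing down it reaches from about 350 to 850 mm from the base axis. Payload 8.1 kg.
Tool frame: the origin (TCP) lies at the very end of the fingers, on their centre line; the grasp point (between the pads) lies r.tcp_to_grasp behind it (r.tcp_to_grasp is the distance from the TCP to the grasp point, in mm); z points along the fingers, y is the line along which they close (so a half turn about z gives the same grasp; the last joint's range is limited). The gripper opens to 85 mm and grips with 20 to 120 N. Pads are 22 mm wide; open, the fingers measure 114 mm over their backs; the gripper's body (76 mm by 85 mm) begins 54 mm behind the grasp point. The pads swing forward as they close: fully open they stand 13 mm farther back than shut.
Start: joints at [-80.925, 7.471, 85.268, -0, 87.261, -4.893], TCP at [144.855, -582.256, 231.292] pointing down, gripper open.
Joint ranges: [-169.43, 169.43], [-51.17, 129.36], [1.28, 143.12], [-76.62, 256.62], [0, 156.53], [-152.29, 152.29]. Speed limits (degrees/s): [136.94, 136.94, 159.86, 180, 180, 180].

## Interface

Orientations are given as [roll, pitch, yaw] about the fixed x, y, z axes, in that order (R = Rz(yaw) Ry(pitch) Rx(roll)).
In Python, from bench import r gives the robot as it stands.
- The arm moves only by the shell command python3 -m handwheel 'ROWS' [OPENING] [FORCE]. ROWS is JSON, a list of rows, each a list of 4 numbers: the shift along the tool's x, y, z in m, then the turn about the tool's z in degrees. A call has 1 to 10 rows; each row shifts and turns the commanded pose from where the row before left it, along the tool's axes as they then stand; what a row does not reach is not made up. A row lasts 1/10 s, in which the tool goes at most 50 mm and 8.59 degrees, less where a joint would pass 70% of its speed; a pose out of reach is approached as far as the arm can. A call is refused whole if a number of a shift passes 0.05 or a number of a turn 8.59, either way. A call with a gripper value outside its range is refused whole. OPENING is the finger opening in m, from 0 to 0.0854, set as the call begins (- or left out, the last holds). The fingers move at their own pace and stop on an object; FORCE is the grip in N (left out, the last holds). Time passes only in rows, so rows that do not move let the fingers close. It gives the time, the measured TCP pose, the force, the opening and the grip force at its end, in the units of the state.
- r.sense(): the state, without advancing time (a new reading comes with each control period).
- r.snapshot(name): name is "scene" or "top" or "wrist"; returns the picture (400x640x3 uint8, red, green, blue); there is no depth.
- r.camera_params(name): a dict with "fx", "fy", "cx", "cy" (pixels), "D" ([k1, k2, p1, p2, k3] as OpenCV has them; the pictures are not rectified), "R" (3x3) and "t" (3): a world point X has camera coordinates R X + t; the wrist camera has in their place "mount" (4x4, takes a point from camera to tool coordinates, whose origin is the TCP and whose axes are the flange's). Camera axes: x right, y down, z forward; pixel columns grow to the right and rows downward; lengths in mm; the calibration is good to about 2 mm. A picture is of the moment at which its call begins: read the wrist's pose just before it. camera_params takes no time and is no camera call.
- r.hand_in(): hands the job in; it is judged then, once.
The state is a dict: "time": time; "joint_pos": joint angles; "qd": joint speeds; "joint_efforts": joint torques, N m; "tool_pos": TCP position; "tcp_rot": TCP orientation; "ft_force": force on the tool from outside, world axes, zero at the start; "wrist_torque": the same for the moment, N m; "finger_gap": finger opening in mm; "grip_force": force on a finger pad.
Only numpy, scipy, OpenCV 4.12 (cv2) and the standard library are available. Lean on these libraries where they do the work, as an engineer would, in place of code of your own. Each camera call takes 0.05 s, during which the arm holds its last target. There are 200 camera calls.

## Working session

There is one attempt and no reset: what is moved stays moved. The work goes in short steps, Python scripts to look and compute and a shell command to move; the robot and the scene stay as the last step left them, time stands still between calls to the robot, and variables do not carry over. Pictures are saved under pics/ and viewed, at most 10 in all, crops included, and the job is handed in when it is done.

```bash
ls; mkdir -p pics
python3 - <<'E'
from bench import r
import cv2,numpy as np
for n in ["scene","top"]:
    p=r.snapshot(n); cv2.imwrite(f"pics/{n}0.png",p[:,:,::-1])
    c=r.camera_params(n); print(n,{k:np.round(v,4).tolist() for k,v in c.items()})
c=r.camera_params("wrist"); print({k:np.round(v,4).tolist() for k,v in c.items()})
print(r.sense(), r.tcp_to_grasp)
E
```

```text
pics
scene {'fx': 472.5532, 'fy': 472.5532, 'cx': 316.3695, 'cy': 204.7329, 'D': [-0.1064, 0.0, 0.0, 0.0, 0.0], 'R': [[0.6942, 0.7196, -0.017], [0.3715, -0.3783, -0.8479], [-0.6166, 0.5823, -0.5299]], 't': [-365.2137, -112.0816, 1611.5951]}
top {'fx': 390.2077, 'fy': 390.2077, 'cx': 320.1932, 'cy': 198.5238, 'D': [-0.08, 0.0, 0.0, 0.0, 0.0], 'R': [[-0.0469, -0.9989, 0.0056], [-0.975, 0.0446, -0.2178], [0.2173, -0.0157, -0.976]], 't': [-0.4342, 553.4226, 888.6457]}
{'fx': 281.7109, 'fy': 281.7109, 'cx': 326.0321, 'cy': 196.8965, 'D': [-0.05, 0.0, 0.0, 0.0, 0.0], 'mount': [[0.0013, -0.9655, -0.2604, 65.3109], [1.0, 0.0015, -0.0007, 0.2477], [0.001, -0.2604, 0.9655, -143.3599], [0.0, 0.0, 0.0, 1.0]]}
{'time': 0.1, 'joint_pos': array([-8.09215103e+01,  7.51197374e+00,  8.53235708e+01, -4.46591714e-04,
        8.72632520e+01, -4.89354020e+00]), 'qd': array([-0.03928319, -0.10074115, -0.13899128, -0.01388328,  0.06715963,
        0.00143662]), 'joint_efforts': array([ 1.79053509e-04, -5.70949924e+01, -5.01943624e+01, -3.06178372e-04,
        8.15498934e-03,  4.38513712e-05]), 'tool_pos': array([ 144.80217228, -581.73921222,  230.33182545]), 'tcp_rot': array([-1.79901526e+02, -7.98337478e-03,  1.39720448e+01]), 'ft_force': array([0.02533899, 0.76516081, 0.07733771]), 'wrist_torque': array([ 0.00885954,  0.0388686 , -0.05865225]), 'grip_force': 0.0, 'finger_gap': 85.2503315289765} 18.700000000000003
```

View pics/scene0.png

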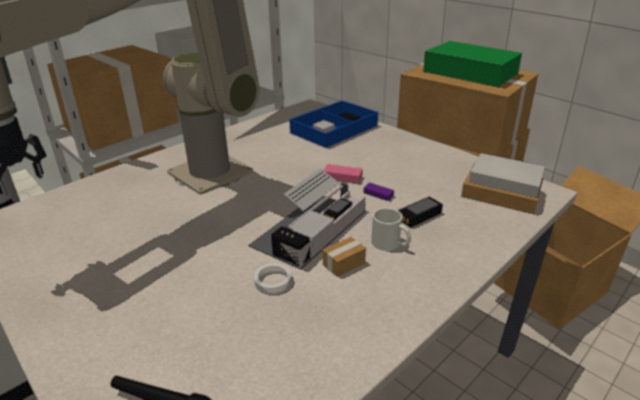

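View pics/top0.png

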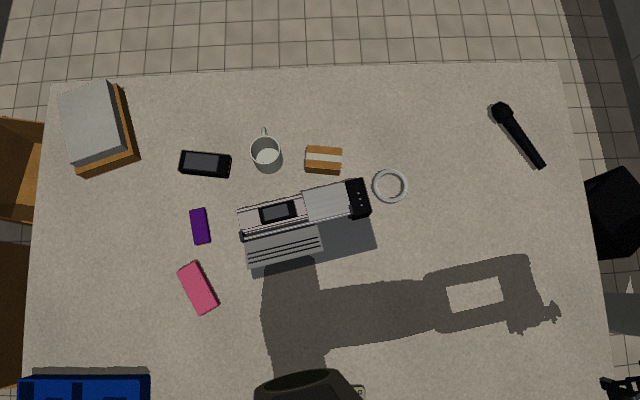

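Candidates for the pack, in top-image pixels: a black block in the tray (277,212), a larger black device (205,163), purple (200,226) and pink (198,288). Pink and purple are excluded. Of the two black ones the smaller is the one in the tray, and I'll check it in a close crop.

Run:
```python
import cv2
p=cv2.imread("pics/top0.png")[165:285,225:385]
cv2.imwrite("pics/crop1.png",cv2.resize(p,None,fx=5,fy=5,interpolation=cv2.INTER_CUBIC))
```

```text
(no output)
```

View pics/crop1.png

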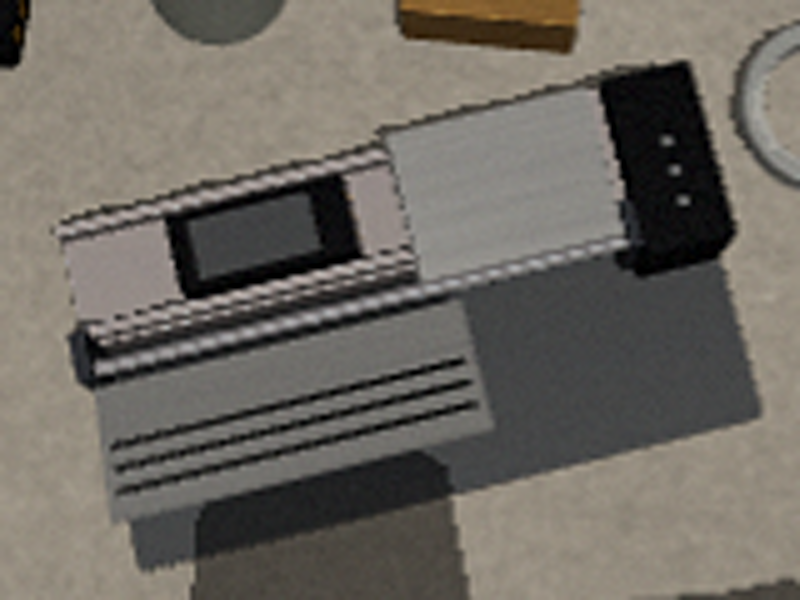

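Close crop: the pack (crop 168–360 × 178–297) lies in the tray between the tray walls, with the cover shut to its right. It is the smaller of the two black blocks, so it is the right one. Next I fit the charger pose from its known corners.

```bash
cat > h.py <<'E'
import numpy as np, cv2
from bench import r
from scipy.spatial.transform import Rotation as Ro
def proj(c,P):
    return cv2.projectPoints(np.float64(P).reshape(-1,3),cv2.Rodrigues(np.array(c["R"]))[0],np.float64(c["t"]),np.array([[c["fx"],0,c["cx"]],[0,c["fy"],c["cy"]],[0,0,1.]]),np.float64(c["D"]))[0][:,0]
def ray(c,uv,z):
    K=np.array([[c["fx"],0,c["cx"]],[0,c["fy"],c["cy"]],[0,0,1.]])
    n=cv2.undistortPoints(np.float64(uv).reshape(-1,1,2),K,np.float64(c["D"]))[:,0]
    R=np.array(c["R"]);d=np.c_[n,np.ones(len(n))]@R; o=-R.T@np.array(c["t"])
    return o+d*((z-o[2])/d[:,2])[:,None]
def wristcam():
    c=dict(r.camera_params("wrist")); s=r.sense()
    T=np.eye(4);T[:3,:3]=Ro.from_euler("xyz",s["tcp_rot"],degrees=True).as_matrix();T[:3,3]=s["tool_pos"]
    M=np.linalg.inv(T@np.array(c["mount"])); c["R"]=M[:3,:3];c["t"]=M[:3,3]; return c
def toW(p,P):
    a=np.radians(p[2]);P=np.atleast_2d(P);return np.c_[p[0]+P[:,0]*np.cos(a)-P[:,1]*np.sin(a),p[1]+P[:,0]*np.sin(a)+P[:,1]*np.cos(a),P[:,2]]
def toC(p,P):
    a=np.radians(p[2]);P=np.atleast_2d(P)-[p[0],p[1],0];return np.c_[P[:,0]*np.cos(a)+P[:,1]*np.sin(a),-P[:,0]*np.sin(a)+P[:,1]*np.cos(a),P[:,2]]
E
python3 - <<'E'
from h import *
from scipy.optimize import least_squares
c=r.camera_params("top")
f=lambda q:(np.float64(q)+.5)/5-.5+[225,165]
P=np.float64([[-3,78,66],[98,78,66],[-172,76,50],[-165,-75.2,101],[13,-75.2,101],[13,-10,70.6]])
uv=f([[383,132],[602,85],[58,232],[120,522],[492,425],[462,300]])
s=least_squares(lambda p:(proj(c,toW(p,P))-uv).ravel(),[550,0,-77])
print("charger",s.x.round(2));print(s.fun.reshape(-1,2).round(1).tolist())
k=toC(s.x,ray(c,f([[168,215],[185,297],[345,178],[360,258]]),58));print("pack",k.round(1).tolist())
for n,q,z in [("mug",[265,150],85),("tape",[390,186],24),("carton",[324,155],50)]:
    print(n,toC(s.x,ray(c,[q],z)).round())
E
python3 -m handwheel '[[0,0.05,0,0],[0,0.05,0,0],[0,0.05,0,0],[0,0.05,0,0],[0,0.05,0,0],[0,0.05,0,0],[0,0.05,0,0]]'
```

```text
charger [495.3   -2.06 -78.61]
[[1.3, 0.5], [-2.4, 0.2], [-0.3, -1.0], [-0.8, 0.1], [1.5, 0.4], [0.6, -0.2]]
pack [[-116.7, 66.8, 58.0], [-117.2, 25.4, 58.0], [-28.9, 63.9, 58.0], [-30.9, 23.6, 58.0]]
mug [[-68. 197.  85.]]
tape [[218.  48.  24.]]
carton [[ 72. 161.  50.]]
time: 0.8
tool_pos: [210.8, -850.8, 233.2]
tcp_rot: [179.6, -0.0, 14.0]
ft_force: [0.5, -1.3, 0.7]
finger_gap: 85.4
grip_force: 0.0
```

```bash
python3 -m handwheel '[[0,0.05,0,0],[0,0.05,0,0],[0,0.05,0,0],[0,0.05,0,0]]'; python3 -c "
from bench import r;print(r.sense()['joint_pos'].round(1))"
```

```text
time: 1.2
tool_pos: [226.9, -914.6, 202.0]
tcp_rot: [172.1, -0.0, 14.0]
ft_force: [0.3, 0.6, 0.3]
finger_gap: 85.4
grip_force: 0.0
[-79.4  69.9   1.4   0.5 100.8  -3.2]
```

```bash
python3 -m handwheel '[[0,0.05,0,0],[0,0.05,0,0],[0,0.05,0,0],[0,0.05,0,0]]';python3 -m handwheel '[[0,-0.05,0,0],[0,-0.05,0,0]]'; python3 -c "
from bench import r;print(r.sense()['joint_pos'].round(1))"
```

```text
time: 1.6
tool_pos: [240.0, -967.4, 204.2]
tcp_rot: [163.8, 0.0, 14.0]
ft_force: [-0.8, -0.1, -1.0]
finger_gap: 85.6
grip_force: 0.0
time: 1.8
tool_pos: [232.6, -940.5, 194.3]
tcp_rot: [163.9, -0.0, 14.0]
ft_force: [0.5, -0.6, 0.4]
finger_gap: 85.2
grip_force: 0.0
[-79.5  57.   24.    1.   82.9  -3.5]
```

Over-reaching tilts the tool outward, in the charger's push direction, and the tilt stays when I come back. I'll build up about 40° this way.

```bash
python3 -m handwheel '[[0,0.05,0,0],[0,0.05,0,0],[0,0.05,0,0],[0,0.05,0,0],[0,0.05,0,0],[0,0.05,0,0],[0,0.05,0,0],[0,0.05,0,0]]'; python3 -c "
from bench import r;print(r.sense()['joint_pos'].round(1))"
```

```text
time: 2.6
tool_pos: [257.6, -1040.3, 272.3]
tcp_rot: [149.3, 0.0, 14.0]
ft_force: [0.8, 0.8, -0.2]
finger_gap: 85.4
grip_force: 0.0
[-79.4  68.5   1.4   1.7  79.5  -3.2]
```

```bash
python3 -m handwheel '[[0,0.05,0,0],[0,0.05,0,0],[0,0.05,0,0],[0,0.05,0,0],[0,0.05,0,0],[0,-0.039,-0.031,0],[0,-0.039,-0.031,0],[0,-0.039,-0.031,0],[0,-0.039,-0.031,0]]';python3 -m handwheel '[[0,0,0,-8.5],[0,0,0,-8.5],[0,0,0,-8.5],[0,0,0,-8.5],[0,0,0,-8.5],[0,0,0,-8.5],[0,0,0,-8.5],[0,0,0,-8.5],[0,0,0,-8.5],[0,0,0,-8.5]]'
python3 - <<'E'
from h import *
s=r.sense();print(s['joint_pos'].round(1)); R=Ro.from_euler("xyz",s["tcp_rot"],degrees=True).as_matrix();print(R.round(3))
E
```

```text
time: 3.5
tool_pos: [241.3, -977.6, 361.8]
tcp_rot: [139.6, 0.0, 14.0]
ft_force: [0.0, -0.5, 1.6]
finger_gap: 85.5
grip_force: 0.0
time: 4.5
tool_pos: [241.6, -978.6, 362.4]
tcp_rot: [176.1, 40.2, 97.9]
ft_force: [-0.2, -0.0, 0.3]
finger_gap: 85.5
grip_force: 0.0
[-80.   35.4  46.1   3.   58.3 -90. ]
[[-0.105  0.982  0.156]
 [ 0.756  0.181 -0.628]
 [-0.646  0.052 -0.762]]
```

```bash
cat >> h.py <<'E'
CH=[495.3,-2.06,-78.61]
def go(x,y,z):
    s=r.sense();R=Ro.from_euler("xyz",s["tcp_rot"],degrees=True).as_matrix()
    d=R.T@(toW(CH,[x,y,z])[0]-s["tool_pos"]); print("tcp in charger",toC(CH,s["tool_pos"]).round(1),"tool shift m",(d/1000).round(4), "tool y in charger",toC([0,0,CH[2]],R[:,1]).round(3))
E
python3 -m handwheel '[[0,0,0,-2]]'
python3 - <<'E'
from h import *
go(-140,-3,220)
cv2.imwrite("pics/w1.png",r.snapshot("wrist")[:,:,::-1])
E
```

```text
time: 4.6
tool_pos: [241.6, -978.6, 362.4]
tcp_rot: [177.8, 40.3, 100.5]
ft_force: [-0.3, -1.0, 0.8]
finger_gap: 85.4
grip_force: 0.0
tcp in charger [[ 907.2 -441.6  362.4]] tool shift m [ 0.8958  0.4444 -0.5562] tool y in charger [[-0.01  1.    0.03]]
```

View pics/w1.png

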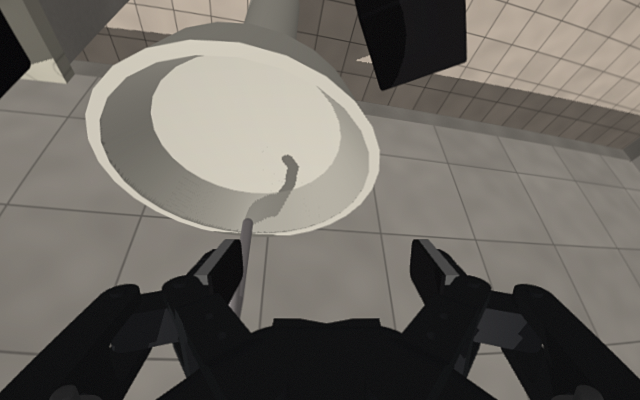

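```bash
python3 - <<'E'
from h import *
c=dict(r.camera_params("wrist"));M=np.linalg.inv(np.array(c["mount"]));c["R"]=M[:3,:3];c["t"]=M[:3,3]
P=[[x,y,z] for z in (0,-13) for x in (11,-11) for y in (-42.7,42.7)]
print(np.c_[P,proj(c,P).round()])
E
python3 -m handwheel '[[0.04,0.02,-0.022,0],[0.04,0.02,-0.022,0],[0.04,0.02,-0.022,0],[0.04,0.02,-0.022,0],[0.04,0.02,-0.022,0],[0.04,0.02,-0.022,0],[0.04,0.02,-0.022,0],[0.04,0.02,-0.022,0],[0.04,0.02,-0.022,0],[0.04,0.02,-0.022,0]]'
python3 - <<'E'
from h import *
go(-140,-3,220); print(r.sense()['joint_pos'].round(1))
E
```

```text
[[ 11.  -42.7   0.  248.  225. ]
 [ 11.   42.7   0.  405.  225. ]
 [-11.  -42.7   0.  251.  261. ]
 [-11.   42.7   0.  402.  261. ]
 [ 11.  -42.7 -13.  241.  234. ]
 [ 11.   42.7 -13.  412.  234. ]
 [-11.  -42.7 -13.  244.  273. ]
 [-11.   42.7 -13.  409.  273. ]]
time: 5.65
tool_pos: [349.3, -499.4, 278.9]
tcp_rot: [177.3, 40.3, 99.9]
ft_force: [1.2, 0.2, 0.3]
finger_gap: 85.5
grip_force: 0.0
tcp in charger [[ 458.7 -241.4  278.9]] tool shift m [ 0.4992  0.2387 -0.3356] tool y in charger [[-0.004  0.999  0.036]]
[-50.2 -24.7 118.3 -21.3  50.9 -52.8]
```

The wrist view shows the open pad tips at (240,240) and (412,240). That matches tips standing 13 mm behind the TCP, which leaves a 40° lean too little room over the rear hinge bracket. I'll go back to the reach limit and take the lean down to about 34° by pushing downward.

```bash
python3 -m handwheel '[[-0.04,-0.018,0.022,0],[-0.04,-0.018,0.022,0],[-0.04,-0.018,0.022,0],[-0.04,-0.018,0.022,0],[-0.04,-0.018,0.022,0],[-0.04,-0.018,0.022,0],[-0.04,-0.018,0.022,0],[-0.04,-0.018,0.022,0],[-0.04,-0.018,0.022,0],[-0.04,-0.018,0.022,0]]' 0.07
python3 -m handwheel '[[-0.03,0,0.03,0],[-0.03,0,0.03,0],[0.03,0,0.04,0],[0.03,0,0.04,0],[0.03,0,0.04,0],[0.03,0,0.04,0]]'
python3 - <<'E'
from h import *
go(-140,-3,220); print(r.sense()['joint_pos'].round(1))
E
```

```text
time: 6.65
tool_pos: [260.5, -976.3, 363.6]
tcp_rot: [177.4, 40.3, 100.0]
ft_force: [1.0, -1.6, 0.8]
finger_gap: 70.0
grip_force: 0.0
time: 7.25
tool_pos: [283.9, -1049.5, 157.2]
tcp_rot: [177.4, 40.2, 100.0]
ft_force: [0.9, -1.1, 0.6]
finger_gap: 69.6
grip_force: 0.0
tcp in charger [[ 985.1 -414.1  157.2]] tool shift m [ 0.8257  0.4182 -0.7629] tool y in charger [[-0.005  0.999  0.034]]
[-78.   54.7  38.9   1.8  46.2 -89.7]
```

```bash
python3 -m handwheel '[[-0.038,0,0.0,0],[-0.038,0,0.0,0],[-0.05,0,0.035,0],[-0.038,0,0.032,0],[0.032,0,0.038,0],[0.032,0,0.038,0],[0.032,0,0.038,0]]'
python3 - <<'E'
from h import *
go(-140,-3,220); print(r.sense()['joint_pos'].round(1))
E
```

```text
time: 7.95
tool_pos: [301.8, -1131.5, 41.7]
tcp_rot: [177.1, 42.9, 99.8]
ft_force: [0.9, 0.0, -0.2]
finger_gap: 69.9
grip_force: 0.0
tcp in charger [[1069.  -412.8   41.7]] tool shift m [ 0.7715  0.4243 -0.9413] tool y in charger [[-0.007  0.999  0.037]]
[-78.   83.2   6.    1.9  47.8 -89.7]
```

```bash
python3 -m handwheel '[[0,0,-0.05,0],[0.03,0,-0.04,0],[0.03,0,-0.04,0],[0.03,0,-0.04,0],[0.03,0,-0.04,0],[0.03,0,-0.04,0],[0.03,0,-0.04,0],[0.03,0,-0.04,0],[0.03,0,-0.04,0]]'
python3 -m handwheel '[[0.03,0,-0.04,0],[0.03,0,-0.04,0],[0.037,0,-0.032,0],[0.037,0,-0.032,0],[0.037,0,-0.032,0],[0.037,0,-0.032,0]]'
python3 - <<'E'
from h import *
go(-140,-3,220); print(r.sense()['joint_pos'].round(1))
E
```

```text
time: 8.85
tool_pos: [228.0, -793.2, 126.0]
tcp_rot: [177.1, 43.0, 99.8]
ft_force: [0.8, -1.4, 0.5]
finger_gap: 70.1
grip_force: 0.0
time: 9.45
tool_pos: [170.6, -518.1, 137.0]
tcp_rot: [177.1, 42.7, 99.8]
ft_force: [0.5, 0.2, 1.2]
finger_gap: 69.9
grip_force: 0.0
tcp in charger [[ 441.7 -420.3  137. ]] tool shift m [ 0.3796  0.4241 -0.442 ] tool y in charger [[-0.007  0.999  0.037]]
[-78.2 -37.  142.6   3.   31.7 -91.1]
```

```bash
python3 -m handwheel '[[0.037,0,-0.032,0],[0.037,0,-0.032,0],[0.037,0,-0.032,0]]'
python3 - <<'E'
from h import *
go(-140,-3,220); print(r.sense()['joint_pos'].round(1))
E
```

```text
time: 9.75
tool_pos: [179.8, -454.6, 177.4]
tcp_rot: [178.6, 37.8, 100.0]
ft_force: [0.3, -0.5, -0.1]
finger_gap: 69.9
grip_force: 0.0
tcp in charger [[ 381.3 -398.6  177.4]] tool shift m [ 0.3934  0.3916 -0.3493] tool y in charger [[0.009 1.    0.019]]
[-71.7 -50.3 143.1  -4.8  49.7 -80.3]
```

```bash
python3 -m handwheel '[[0.037,0,-0.032,0],[0.03,0,-0.026,0]]'
python3 - <<'E'
from h import *
go(-140,3,220); print(r.sense()['joint_pos'].round(1))
E
```

```text
time: 9.95
tool_pos: [200.5, -420.3, 172.7]
tcp_rot: [-179.9, 35.4, 100.1]
ft_force: [0.2, 0.4, 0.2]
finger_gap: 70.0
grip_force: 0.0
tcp in charger [[ 351.8 -371.5  172.7]] tool shift m [ 0.3807  0.3622 -0.329 ] tool y in charger [[ 0.025  1.    -0.002]]
[-63.2 -51.2 143.  -12.   54.6 -69.2]
```

```bash
python3 -m handwheel '[[0,0.045,0,0],[0,0.045,0,0],[0,0.045,0,0],[0,0.045,0,0],[0,0.045,0,0],[0,0.045,0,0],[0,0.045,0,0],[0,0.045,0,0]]'
python3 -m handwheel '[[0.038,0,-0.033,0],[0.038,0,-0.033,0],[0.038,0,-0.033,0],[0.038,0,-0.033,0],[0.038,0,-0.033,0],[0.038,0,-0.033,0],[0.038,0,-0.033,0],[0.038,0,-0.033,0],[0.038,0,-0.033,0],[0.038,0,-0.033,0]]'
python3 - <<'E'
from h import *
go(-140,3,220); print(r.sense()['joint_pos'].round(1))
cv2.imwrite("pics/w2.png",r.snapshot("wrist")[:,:,::-1])
E
```

```text
time: 10.75
tool_pos: [557.4, -356.4, 171.5]
tcp_rot: [-180.0, 35.4, 100.1]
ft_force: [0.2, -0.8, 0.1]
finger_gap: 70.1
grip_force: 0.0
time: 11.75
tool_pos: [467.3, 135.1, 221.1]
tcp_rot: [179.9, 35.2, 100.1]
ft_force: [0.9, 0.3, 0.1]
finger_gap: 69.9
grip_force: 0.0
tcp in charger [[-140.    -0.3  221.1]] tool shift m [0.0007 0.0033 0.0009] tool y in charger [[0.023 1.    0.001]]
[ 33.2   2.6  98.6 -32.2  93.6  25.3]
```

View pics/w2.png

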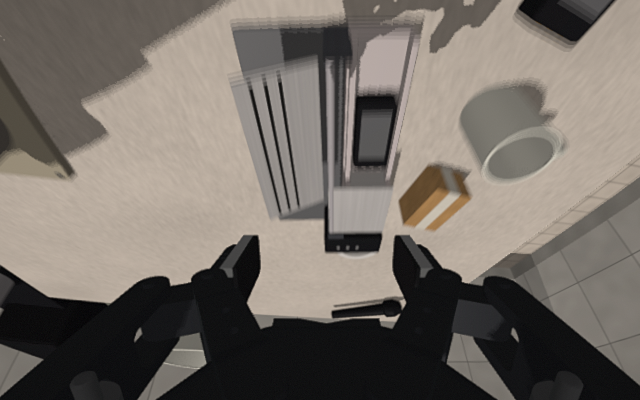

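Motion-blurred view from behind: the press plate is at (285,130), the pack in the tray at (375,130), with the cover and housing below them. I'll take a still with my charger fit drawn on it to check the pose.

```bash
python3 -m handwheel '[[0,0,0,0],[0,0,0,0]]' >/dev/null
python3 - <<'E'
from h import *
c=wristcam(); im=r.snapshot("wrist")[:,:,::-1].copy()
im=cv2.resize(im[:270,200:460],None,fx=2.2,fy=2.2,interpolation=cv2.INTER_CUBIC)
P=np.float64([[-3,78,66],[98,78,66],[-172,76,50],[-172,18,50],[-165,-75.2,101],[13,-75.2,101],[13,-10,70.6],[-117,27,58],[-117,67,58],[-27,67,58],[-27,27,58]])
for u,v in (proj(c,toW(CH,P))-[200,0])*2.2: cv2.drawMarker(im,(int(u),int(v)),(0,0,255),cv2.MARKER_CROSS,10,1)
cv2.imwrite("pics/w3.png",im)
E
```

```text
(no output)
```

View pics/w3.png

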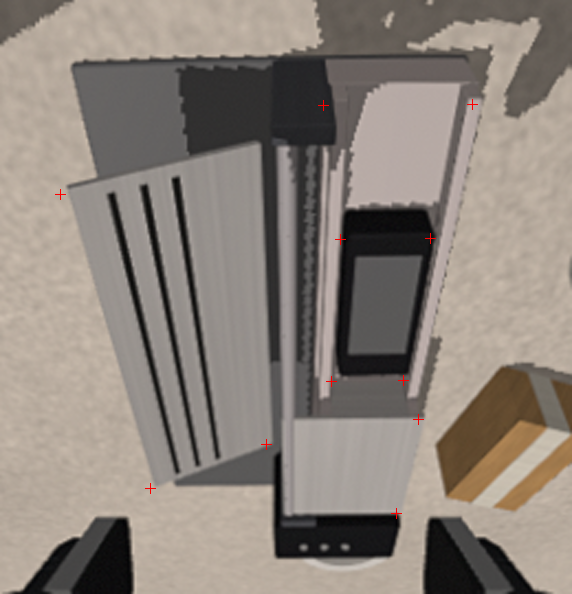

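The overlay agrees within about 2 mm, with the real charger shifted slightly towards +y, and the pack sits at x −117 to −30 as measured. I'll descend behind the pack, above the plate.

```bash
python3 -m handwheel '[[0.012,0.004,0.021,0],[0.012,0,0.021,0],[0.012,0,0.021,0],[0.012,0,0.021,0],[0.015,0,0.020,0],[0,0,0,0]]' 0.07 60
python3 - <<'E'
from h import *
go(-131,4,65);c=r.sense();print(c['ft_force'].round(1))
E
```

```text
time: 12.65
tool_pos: [470.4, 122.0, 95.4]
tcp_rot: [-179.4, 35.4, 100.3]
ft_force: [-0.7, -0.5, -1.4]
finger_gap: 70.0
grip_force: 0.0
tcp in charger [[-1.265e+02  1.000e-01  9.540e+01]] tool shift m [0.0214 0.004  0.0221] tool y in charger [[ 0.025  1.    -0.008]]
[-0.7 -0.5 -1.4]
```

```bash
python3 -m handwheel '[[0.007,0.002,0.007,0],[0.007,0.002,0.007,0],[0.007,0,0.008,0],[0,0,0,0]]'
python3 - <<'E'
from h import *
go(-131,4,40)
im=r.snapshot("scene")[:,:,::-1]
cv2.imwrite("pics/s2.png",cv2.resize(im[150:280,230:430],None,fx=4,fy=4,interpolation=cv2.INTER_CUBIC))
E
```

```text
time: 13.05
tool_pos: [475.8, 129.8, 67.8]
tcp_rot: [-179.8, 35.3, 100.3]
ft_force: [0.9, 0.6, 2.1]
finger_gap: 70.4
grip_force: 1.5
tcp in charger [[-133.2    6.9   67.8]] tool shift m [ 0.0143 -0.0028  0.024 ] tool y in charger [[ 0.022  1.    -0.003]]
```

View pics/s2.png

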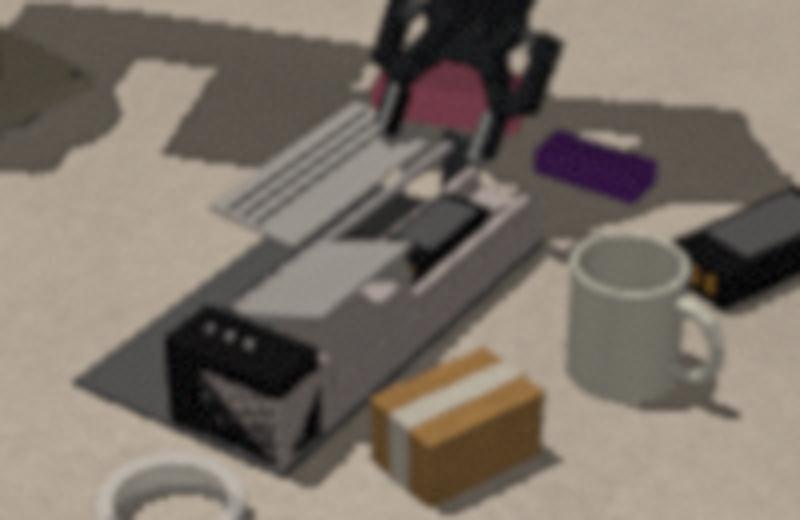

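Scene crop: the left finger rests on the press plate near (395,120) and the right finger is over the channel behind the pack at (485,135). The wrist reads 2 N. Pressing down to open the cover.

```bash
python3 -m handwheel '[[0.005,-0.001,0.007,0],[0.005,-0.001,0.007,0],[0.004,-0.001,0.007,0],[0,0,0,0],[0,0,0,0]]'
python3 - <<'E'
from h import *
go(-131,4,40)
im=r.snapshot("scene")[:,:,::-1]
cv2.imwrite("pics/s3.png",cv2.resize(im[150:280,230:430],None,fx=4,fy=4,interpolation=cv2.INTER_CUBIC))
E
```

```text
time: 13.6
tool_pos: [472.9, 128.8, 44.0]
tcp_rot: [-179.8, 35.3, 100.2]
ft_force: [-2.2, -0.5, 5.0]
finger_gap: 70.0
grip_force: 2.2
tcp in charger [[-132.7    3.9   44. ]] tool shift m [0.0009 0.0002 0.0042] tool y in charger [[ 0.022  1.    -0.003]]
```

View pics/s3.png

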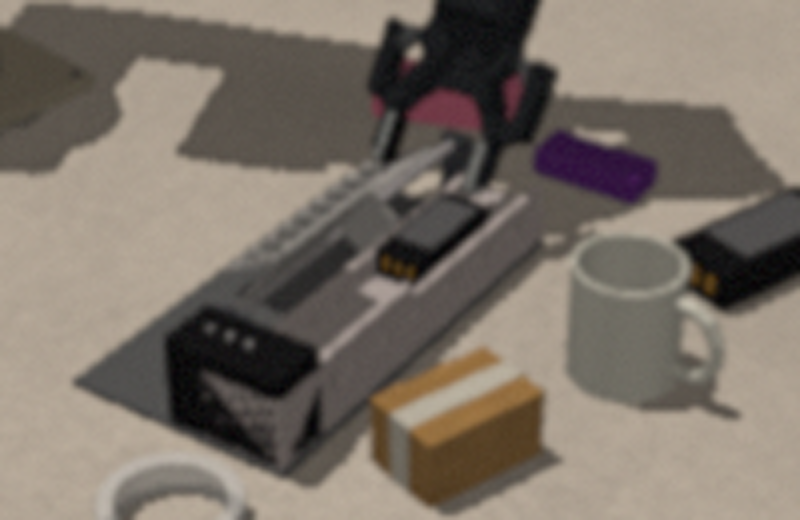

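Cover open to about 1 rad: its plate stands up at (370,215) and the mouth is clear in front of the pack at (400,260). I'll lower 5 mm for a better hold on the pack, then push.

```bash
python3 -m handwheel '[[0.003,0,0.004,0],[-0.008,0,0.006,0],[-0.008,0,0.006,0],[-0.008,0,0.006,0],[-0.008,0,0.006,0],[0,0,0,0]]'
python3 - <<'E'
from h import *
go(0,4,39)
E
```

```text
time: 14.25
tool_pos: [479.8, 88.2, 37.7]
tcp_rot: [-179.8, 35.3, 100.2]
ft_force: [-1.5, -1.9, 5.0]
finger_gap: 69.6
grip_force: 2.2
tcp in charger [[-91.5   2.7  37.7]] tool shift m [-0.0754  0.0035  0.0518] tool y in charger [[ 0.023  1.    -0.003]]
```

```bash
python3 -m handwheel '[[-0.009,0.001,0.005,0],[-0.008,0,0.0055,0],[-0.008,0,0.0055,0],[-0.008,0.001,0.0055,0],[0,0,0,0]]'
python3 - <<'E'
from h import *
go(0,4,39)
im=r.snapshot("scene")[:,:,::-1]
cv2.imwrite("pics/s4.png",cv2.resize(im[150:280,230:430],None,fx=4,fy=4,interpolation=cv2.INTER_CUBIC))
E
```

```text
time: 14.75
tool_pos: [488.4, 49.7, 38.8]
tcp_rot: [-179.7, 35.4, 100.2]
ft_force: [-2.0, -2.9, 3.8]
finger_gap: 69.9
grip_force: 2.2
tcp in charger [[-52.1   3.4  38.8]] tool shift m [-0.0426  0.0018  0.03  ] tool y in charger [[ 0.023  1.    -0.004]]
```

View pics/s4.png

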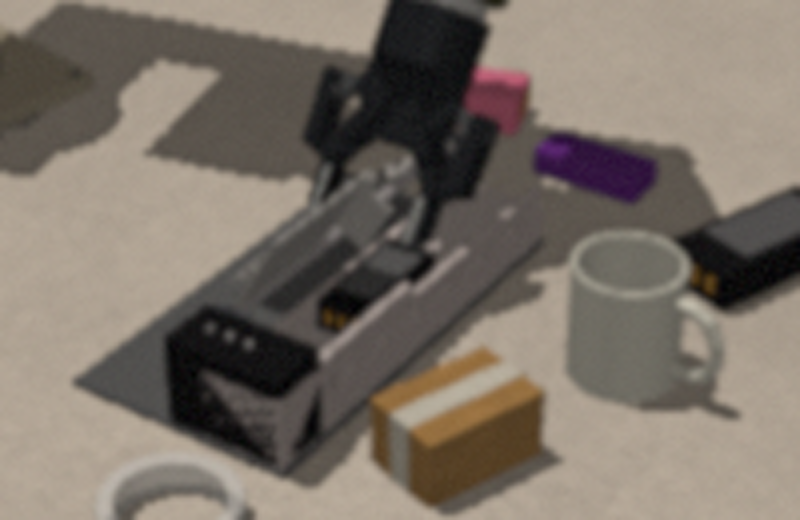

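The pack is halfway into the bay under the open cover, with its front end at (335,315), and it lies flat. Continuing, with smaller steps near home.

```bash
python3 -m handwheel '[[-0.008,0,0.0055,0],[-0.008,0,0.0055,0],[-0.008,0.001,0.0055,0],[-0.006,0,0.004,0],[0,0,0,0]]'
python3 -m handwheel '[[-0.004,0,0.003,0],[-0.004,0,0.003,0],[0,0,0,0]]'
python3 - <<'E'
from h import *
go(0,4,39)
E
```

```text
time: 15.3
tool_pos: [496.0, 14.7, 39.5]
tcp_rot: [-179.8, 35.3, 100.2]
ft_force: [-1.7, -0.7, 2.9]
finger_gap: 70.0
grip_force: 2.3
time: 15.6
tool_pos: [498.1, 5.6, 39.4]
tcp_rot: [-179.8, 35.3, 100.2]
ft_force: [-1.2, 2.0, 3.2]
finger_gap: 70.1
grip_force: 2.4
tcp in charger [[-7.   4.3 39.4]] tool shift m [-0.0055 -0.0001  0.0043] tool y in charger [[ 0.022  1.    -0.002]]
```

```bash
for i in 1 2; do python3 -m handwheel '[[-0.002,0,0.0015,0],[0,0,0,0]]' | egrep 'pos|ft_f'; done
python3 - <<'E'
from h import *
go(0,4,39)
im=r.snapshot("top")[:,:,::-1]
cv2.imwrite("pics/t2.png",cv2.resize(im[160:260,260:380],None,fx=5,fy=5,interpolation=cv2.INTER_CUBIC))
E
```

```text
tool_pos: [498.5, 3.5, 39.3]
ft_force: [-3.5, 3.7, 4.8]
tool_pos: [499.0, 1.8, 39.2]
ft_force: [-5.5, 9.2, 6.9]
tcp in charger [[-3.1  4.4 39.2]] tool shift m [-0.0024 -0.0004  0.0019] tool y in charger [[ 0.021  1.    -0.002]]
```

View pics/t2.png

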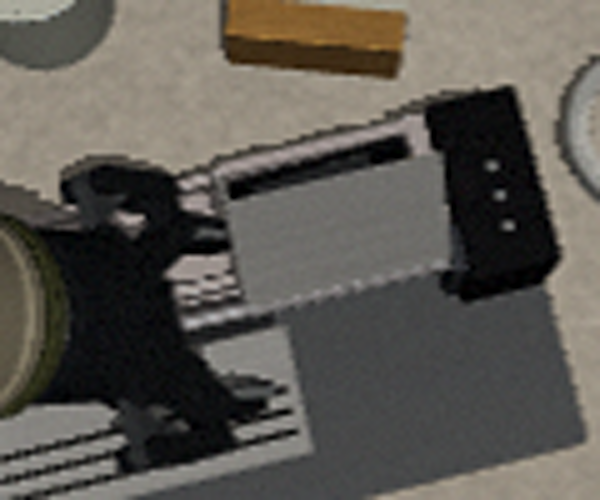

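Run:
```python
from h import *
c=r.camera_params("top")
f=lambda q:(np.float64(q)+.5)/5-.5+[260,160]
print(toC(CH,ray(c,f([[408,135],[411,155],[229,182]]),58)).round(1)); print(toC(CH,ray(c,f([[427,105]]),74)).round(1))
```

```text
[[92.5 68.9 58. ]
 [91.4 58.8 58. ]
 [ 1.5 67.2 58. ]]
[[103.3  77.5  74. ]]
```

```bash
for i in 1 2; do python3 -m handwheel '[[-0.0015,0,0.001,0],[0,0,0,0]]' | egrep 'pos|ft_f'; done
python3 - <<'E'
from h import *
go(0,4,39)
im=r.snapshot("top")[:,:,::-1]
cv2.imwrite("pics/t3.png",cv2.resize(im[160:260,260:380],None,fx=5,fy=5,interpolation=cv2.INTER_CUBIC))
a,b=cv2.imread("pics/t2.png"),cv2.imread("pics/t3.png")
for im in (a,b):
    g=cv2.cvtColor(im,6).astype(int); print(g[150,380:430:3], g[140,380:430:3])
E
```

```text
tool_pos: [499.5, 1.6, 39.1]
ft_force: [-9.8, 18.9, 8.9]
tool_pos: [500.0, 1.4, 39.0]
ft_force: [-12.9, 27.1, 10.4]
tcp in charger [[-2.4  5.3 39. ]] tool shift m [-0.002  -0.0012  0.0014] tool y in charger [[0.019 1.    0.   ]]
[  5   7   9   7   3   4   5   4  10  28  63 112 148 162 151 149 131] [ 53  41  26  14  10   7  10  15  45  89 134 160 149 147 147 147 103]
[ 12   8   8  11  13  10   6   3  10  30  66 113 147 160 150 152 140] [ 51  36  26  13   6   5  10  13  46  92 137 159 147 147 149 147 102]
```

Run:
```python
from h import *
c=r.camera_params("top");im=r.snapshot("top")[:,:,::-1].copy();g=cv2.cvtColor(im,6)
for y,z in ((62,60),(58,60)):
    X=np.arange(80,116,1.5);uv=proj(c,toW(CH,np.c_[X,0*X+y,0*X+z])).astype(np.float32)
    v=cv2.remap(g,uv[:,:1].copy(),uv[:,1:].copy(),cv2.INTER_LINEAR)[:,0]; print(list(zip(X.tolist(),v.tolist())))
s=r.snapshot("wrist")[:,:,::-1]
cv2.imwrite("pics/w5.png",s)
sc=r.snapshot("scene")[:,:,::-1]
b=cv2.resize(sc[190:270,260:370],None,fx=7,fy=7,interpolation=cv2.INTER_CUBIC);cv2.imwrite("pics/s5.png",b)
```

```text
[(80.0, 4), (81.5, 2), (83.0, 2), (84.5, 5), (86.0, 4), (87.5, 4), (89.0, 21), (90.5, 47), (92.0, 88), (93.5, 118), (95.0, 143), (96.5, 148), (98.0, 147), (99.5, 132), (101.0, 94), (102.5, 34), (104.0, 11), (105.5, 3), (107.0, 9), (108.5, 11), (110.0, 13), (111.5, 14), (113.0, 12), (114.5, 12)]
[(80.0, 15), (81.5, 20), (83.0, 21), (84.5, 21), (86.0, 15), (87.5, 16), (89.0, 27), (90.5, 64), (92.0, 100), (93.5, 132), (95.0, 144), (96.5, 142), (98.0, 147), (99.5, 145), (101.0, 122), (102.5, 76), (104.0, 27), (105.5, 14), (107.0, 11), (108.5, 7), (110.0, 8), (111.5, 13), (113.0, 12), (114.5, 11)]
```

View pics/s5.png

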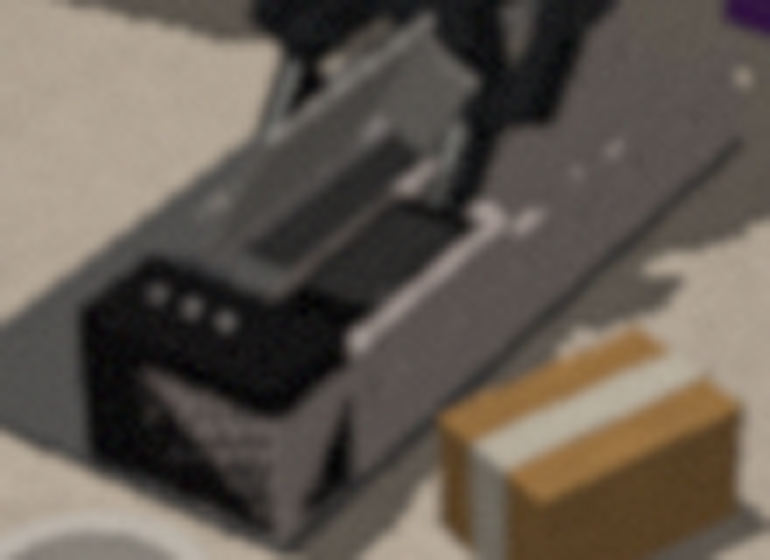

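Run:
```python
from h import *
from scipy.optimize import least_squares
c=r.camera_params("top")
f=lambda q:(np.float64(q)+.5)/5-.5+[225,165]
P=np.float64([[-3,78,66],[-172,76,50],[-165,-75.2,101],[13,-75.2,101],[13,-10,70.6]])
uv=f([[383,132],[58,232],[120,522],[492,425],[462,300]])
s=least_squares(lambda p:(proj(c,toW(p,P))-uv).ravel(),CH)
print(s.x.round(2),s.fun.reshape(-1,2).round(1).tolist())
f=lambda q:(np.float64(q)+.5)/5-.5+[260,160]
print(toC(s.x,ray(c,f([[408,135],[411,155],[229,182]]),58)).round(1))
print(toC(s.x,r.sense()["tool_pos"]))
```

```text
[495.91  -0.81 -78.04] [[0.4, 0.4], [-0.9, -0.5], [-0.9, 0.5], [1.3, -0.0], [0.1, -0.5]]
[[94.3 67.1 58. ]
 [93.  57.  58. ]
 [ 3.3 66.3 58. ]]
[[-1.27265619  4.45373435 39.04162534]]
```

With the misidentified corner dropped, the refit puts the pack at x 3.3 to 93.5, and the force is a hard stop at 27 N, so the pack is home. I'll back off along the tray with the cover still held, then rise.

```bash
python3 -m handwheel '[[0.004,0,-0.003,0],[0.012,0,-0.009,0],[0.016,0,-0.0115,0],[0.016,0,-0.0115,0],[0.016,0,-0.0115,0],[0,0,0,0]]'
python3 - <<'E'
from h import *
go(-80,4,120)
E
```

```text
time: 17.25
tool_pos: [485.2, 76.7, 39.9]
tcp_rot: [-179.8, 35.3, 100.3]
ft_force: [-2.9, 3.0, 3.4]
finger_gap: 70.0
grip_force: 2.4
tcp in charger [[-79.2   5.6  39.9]] tool shift m [-0.0456 -0.0019 -0.0658] tool y in charger [[ 0.021  1.    -0.003]]
```

```bash
python3 -m handwheel '[[-0.006,0,-0.008,0],[-0.006,0,-0.008,0],[-0.006,0,-0.008,0],[-0.006,0,-0.008,0],[-0.012,0,-0.017,0],[-0.02,0,-0.03,0],[-0.02,0,-0.03,0],[-0.02,0,-0.03,0],[0,0,-0.04,0],[0,0,0,0]]'
python3 -m handwheel '[[0,0,-0.04,0],[0,0,-0.04,0],[0,0,0,0],[0,0,0,0],[0,0,0,0]]'
python3 - <<'E'
from h import *
im=r.snapshot("scene")[:,:,::-1]
cv2.imwrite("pics/s6.png",cv2.resize(im[150:300,230:430],None,fx=4,fy=4,interpolation=cv2.INTER_CUBIC))
E
```

```text
time: 18.25
tool_pos: [484.1, 102.0, 248.1]
tcp_rot: [179.5, 35.1, 99.8]
ft_force: [0.3, 1.8, 0.3]
finger_gap: 70.2
grip_force: 0.0
time: 18.75
tool_pos: [473.4, 144.6, 305.8]
tcp_rot: [-179.7, 35.3, 100.3]
ft_force: [-0.6, 0.3, -1.0]
finger_gap: 69.9
grip_force: 0.0
```

View pics/s6.png

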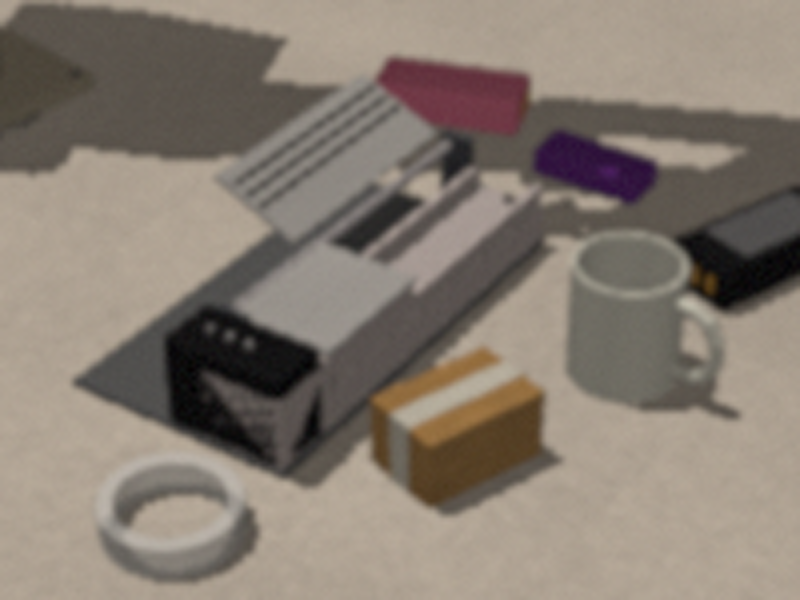

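The cover is shut flat (320,290), the tray is empty (460,230), the bystanders are unmoved and the arm is clear, so I'm handing in.

```bash
python3 -c "
from bench import r;print(r.hand_in())"
```

```text
the job is handed in; nothing more can be done
None
```

The pack is fully home in the bay with the cover sprung shut behind it and the arm clear; the job is handed in at about 19 s, but no verdict came back, and I viewed 11 pictures, one over your limit of 10.

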